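Find the hidden catch of the tilt-out bin

TASK

The beige tilt-out bin beside the griddle is propped open by a concealed catch under the flat steel top of its housing. Three identical round pads lie flush in that top: one is the catch's button, the other two are dead blanks, and from above they look alike. Feel across them with the closed fingertips, press the one that gives all the way down so that the bin swings fully shut, then let the button come back up and draw clear; leave the pinch bowl, creamer, egg ring and turner where they are.

Things in the scene. Friction and masses are not known exactly. Their poses are not given: they have to be found in the camera images.
- unit: Fixed bin housing, 200 (x) x 280 (y) x 160 mm high, beige plastic, flat steel top plate 14 mm thick. Origin at the centre of its underside, z up; local +x points to the open side where the bin tilts out (away from the robot). Three like grey pads lie in the top at local x = 65 mm, y = +80, 0, -80 mm: two rigid blanks and, a different one each time, the catch's button.
- pad_left (a point): Centre of the pad hole at local y = +80 mm, level with the steel top (160 mm above the counter). Hole 59 mm across; the pad in it is a flat disc of 55 mm, its face 1.5 mm below the steel. May be a rigid blank or the button.
- pad_middle (a point): The same for the pad hole at local y = 0.
- pad_right (a point): The same for the pad hole at local y = -80 mm.
- catch (a joint): Travel of the catch's button in m, straight down: 0 up (flush), 0.010 fully down. Sprung: starts to give at about 2 N, fully down at about 6 N, comes back up when let go. From about 8 mm of travel it frees the bin. This does not tell which pad it is.
- bin (a joint): Tilt of the bin in rad about its lower outer edge: 0 fully shut, about 0.38 while propped open on the catch. It cannot be pushed shut past the catch; once freed it swings shut by itself in about half a second, if the button is held down that long.
- bin_rim (a point): Middle of the upper edge of the bin's outer front panel (264 mm wide, 122 mm high, beige).
- pinch_bowl: Loose glass bowl, 64 mm across, 32 mm high, standing on the steel top behind the row of pads (on the robot's side). Origin at the centre of its underside. To be left alone.
- creamer: Loose small white ceramic jug, 64 mm across, 75 mm high, handle to its local +y, standing on the counter beside the housing. Origin at the centre of its underside. To be left alone.
- egg_ring: Loose steel ring, 94 mm across, 22 mm high, with a bent wire handle to its local +x reaching 51 mm high, on the counter at the housing's other side. Origin at the ring's centre, underside. To be left alone.
- turner: Loose teal pancake turner, 280 mm long, lying flat on the counter beyond the bin. To be left alone.

How it is judged:
On the way:
1. the catch's button is pressed down at least 7 mm (value of joint catch above 0.007 m), for 0.05 s.
At the end, for the whole second after the job is handed in: The bin is shut (tilt under 0.03 rad), the catch's button is back up (within 2 mm), and the bowl, creamer, egg ring and turner are each within 30 mm of where they stood (value of joint bin below 0.03 rad and value of joint catch below 0.002 m and distance of each of pinch_bowl, creamer, egg_ring, turner from where it was at the start of the episode below 0.03 m); the robot touches nothing.
It fails at once if the glass pinch bowl is moved or lifted 30 mm or more (distance of pinch_bowl from where it was at the start of the episode above 0.03 m).
It fails at once if the creamer is moved or lifted 30 mm or more (distance of creamer from where it was at the start of the episode above 0.03 m).
It fails at once if the egg ring is moved or lifted 30 mm or more (distance of egg_ring from where it was at the start of the episode above 0.03 m).
It fails at once if the pancake turner is moved or lifted 30 mm or more (distance of turner from where it was at the start of the episode above 0.03 m).
It also fails if it takes over 45 s, if anything falls off the work surface, if the arm or the gripper's body presses on something with over 40 N, if the wrist force passes 120 N, or if a joint passes its speed limit or range.

ROBOT

A 6-joint arm with a two-finger parallel gripper is mounted at the origin on the work surface. World frame = base frame: x ahead of the robot, y to its left, z up, the work surface at z = 0. Lengths are in m, angles in rad, forces in N, time in s.
With the tool pointing down it reaches from about 0.35 to 0.85 m from the base axis. Payload 8.1 kg.
Tool frame: the origin (TCP) lies midway between the tips of the shut fingers; the grasp point (between the pads) lies 19 mm behind it; x points along the fingers, y is the direction in which the jaws open and shut, and the axes are right-handed (so a half turn about x gives the same grasp; the last joint's range is limited). The gripper opens to 93 mm and grips with 3 to 60 N. Pads are 15 mm wide; open, the fingers measure 128 mm over their backs; the gripper's body (75 mm by 188 mm) begins 65 mm behind the grasp point.
Start: joints at [1.188, 0.13, 1.488, -0, 1.523, -0.085], TCP at [0.176, 0.574, 0.219] pointing down, gripper open.
Joint ranges: [-2.96, 2.96], [-0.89, 2.26], [0.02, 2.5], [-1.34, 4.48], [0, 2.73], [-2.66, 2.66]. Speed limits (rad/s): [2.39, 2.39, 2.79, 3.14, 3.14, 3.14].

INTERFACE

Orientations are given as a rotation vector (axis times angle).
In Python, from cell import arm gives the robot as it stands.
- The arm moves only by the shell command python3 -m creep 'ROWS' [OPENING] [FORCE]. ROWS is JSON, a list of rows, each an object with "slide": the shift along the tool's x, y, z scaled (see below), a list of three; "twist": the turn, a rotation vector about the tool's x, y, z scaled (see below), a list of three. A call has 1 to 5 rows; each row is the pose to reach, as a shift and turn from the pose measured when the call began, along the tool's axes at that moment; what a row does not reach only later rows make up. The controller multiplies each number of a shift by 0.5 m and each number of a turn by 60 degrees. A row lasts 1/12 s, in which the tool goes at most 41.7 mm and 7.16 degrees, less where a joint would pass 70% of its speed; a pose out of reach is approached as far as the arm can. A call with a number of a shift or a turn outside -1 to 1 is refused whole. A call with a gripper value outside its range is refused whole. OPENING is the closure, from 0 (fully open) to 1 (shut), set as the call begins (- or left out, the last holds). The fingers move at their own pace and stop on an object; FORCE is the grip in N (left out, the last holds). Time passes only in rows, so rows that repeat a pose let the fingers close. It gives the time, the measured TCP pose, the force and the opening at its end, in the units of the state.
- arm.sense(): the state, without advancing time (a new reading comes with each control period).
- arm.read_camera(name): name is "side" or "top" or "wrist"; returns the picture (384x512x3 uint8, red, green, blue); there is no depth.
- arm.camera_info(name): a dict with "camera_matrix" (3x3 intrinsics, pixels), "position" and "orientation" of the camera in the world. Camera axes: x right, y down, z forward; pixel columns grow to the right and rows downward; lengths in m; the calibration is good to about 2 mm. A picture is of the moment at which its call begins: read the wrist's pose just before it. camera_info takes no time and is no camera call; for the wrist camera it gives the pose at the moment of the call.
- arm.sign_off(): hands the job in, once; it reports no verdict.
The state is a dict: "time": time; "joint_pos": joint angles; "qd": joint speeds; "joint_efforts": joint torques, N m; "tool_pos": TCP position; "orientation": TCP orientation; "contact_force": force on the tool from outside, world axes, zero at the start; "moment": the same for the moment, N m; "grip_width": finger opening in m.
Only numpy, scipy, OpenCV 4.12 (cv2) and the standard library are available. Lean on these libraries where they do the work, as an engineer would, in place of code of your own. Each camera call takes 0.05 s, during which the arm holds its last target.

## Working session

There is one attempt and no reset: what is moved stays moved. The work goes in short steps, Python scripts to look and compute and a shell command to move; the robot and the scene stay as the last step left them, time stands still between calls to the robot, and variables do not carry over. Pictures are saved under pics/ and viewed, and the job is handed in when it is done.

```bash
mkdir -p pics
python3 - <<'E'
from cell import arm
import cv2,numpy as np
s=arm.sense()
for k,v in s.items(): print(k,np.round(v,4))
for n in ("side","top"):
    cv2.imwrite(f"pics/{n}0.png",arm.read_camera(n)[:,:,::-1]); 
    i=arm.camera_info(n); print(n,i)
E
```

```text
time 0.0
joint_pos [ 1.1876  0.1311  1.4893 -0.      1.523  -0.0854]
qd [-0.001  -0.0005  0.0013  0.0012  0.0004 -0.0005]
joint_efforts [-3.50000e-03 -5.59826e+01 -4.91762e+01  7.63000e-02  3.58000e-02
 -1.00000e-04]
tool_pos [0.1758 0.5731 0.2176]
orientation [ 0.2323  1.5586 -0.2352]
contact_force [0.2723 0.3105 0.2323]
moment [0.0269 0.0058 0.0033]
grip_width 0.0927
side {'camera_matrix': array([[430.62275542,   0.        , 265.93807926],
       [  0.        , 430.62275542, 192.22525506],
       [  0.        ,   0.        ,   1.        ]]), 'position': array([ 0.32663355, -0.78063441,  0.73910344]), 'orientation': array([-2.15160783,  0.34403465, -0.16354463])}
top {'camera_matrix': array([[428.51444698,   0.        , 261.32782493],
       [  0.        , 428.51444698, 194.28580005],
       [  0.        ,   0.        ,   1.        ]]), 'position': array([0.39983905, 0.06350835, 1.14069445]), 'orientation': array([-2.10902244,  2.15099031, -0.21344225])}
```

View pics/top0.png

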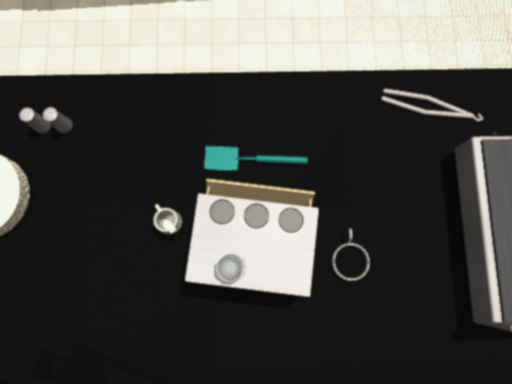

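View pics/side0.png

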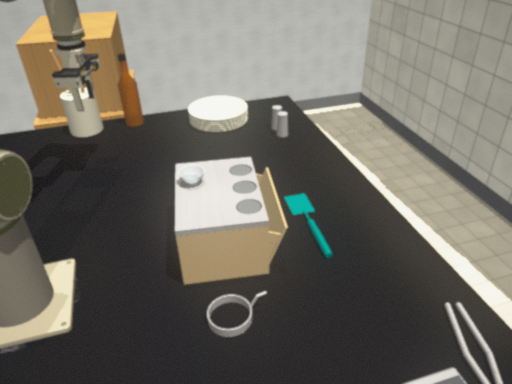

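The top view shows pads at about (222,211), (256,216) and (291,220), the bowl at (230,267), the creamer at (167,221), the ring at (351,262) and the turner at (255,159). I'll turn these into positions.

```bash
cat > h.py <<'E'
import numpy as np,cv2
from scipy.spatial.transform import Rotation as R
from cell import arm
def pos(n,uv,z):
    i=arm.camera_info(n);d=R.from_rotvec(i["orientation"]).as_matrix()@np.linalg.solve(i["camera_matrix"],[uv[0],uv[1],1.])
    p=i["position"];return p+d*(z-p[2])/d[2]
def proj(n,P):
    i=arm.camera_info(n);c=R.from_rotvec(i["orientation"]).as_matrix().T@(np.array(P)-i["position"]);q=i["camera_matrix"]@c;return q[:2]/q[2]
def delta(P,face=None):
    s=arm.sense();M=R.from_rotvec(s["orientation"]).as_matrix()
    return M.T@(np.array(P)-s["tool_pos"])/0.5
E
python3 - <<'E'
from h import *
im=cv2.imread("pics/top0.png");g=cv2.cvtColor(im,cv2.COLOR_BGR2GRAY)
print(g[216,256],g[240,256],g[235,280])
m=((g>60)&(g<150)).astype(np.uint8)
n,l,st,c=cv2.connectedComponentsWithStats(m[190:240,200:310])
for k in range(1,n):
    if st[k,4]>200: print(st[k],c[k]+[200,190],pos("top",c[k]+[200,190],.16))
for uv in [(199,194),(319,207),(309,296),(186,281)]: print(pos("top",uv,.16))
print("bowl",pos("top",(230,267),.18),"creamer",pos("top",(167,221),.05),"ring",pos("top",(351,262),.01), 'rim',pos("top",(208,180),.15),pos("top",(314,192),.15))
print("side",[pos("side",uv,.16) for uv in [(241,170),(245,187),(249,206)]])
s=arm.sense();print(R.from_rotvec(s["orientation"]).as_matrix().round(3))
E
```

```text
158 237 239
[  9   0 101  16 991] [266.72956609 195.56609485] [0.58095795 0.03543926 0.16      ]
[0.58759074 0.19284367 0.16      ]
[ 0.55173319 -0.08520025  0.16      ]
[ 0.35125895 -0.05364505  0.16      ]
[0.38984373 0.22069601 0.16      ]
bowl [0.4183403  0.12086412 0.18      ] creamer [0.53998204 0.28848275 0.05      ] ring [ 0.42799232 -0.18506612  0.01      ] rim [0.62280211 0.17312998 0.15      ] [ 0.58928192 -0.07654373  0.15      ]
side [array([0.54660682, 0.13777652, 0.16      ]), array([0.5353988 , 0.05898465, 0.16      ]), array([ 0.52331938, -0.01848322,  0.16      ])]
[[-0.001  0.293  0.956]
 [-0.002  0.956 -0.293]
 [-1.    -0.002 -0.   ]]
```

Run:
```python
from h import *
for n,seeds in (("top",[(222,211),(256,216),(291,220)]),("side",[(241,170),(245,187),(249,206)])):
    g=cv2.cvtColor(cv2.imread(f"pics/{n}0.png"),cv2.COLOR_BGR2GRAY)
    for s in seeds:
        m=np.zeros((386,514),np.uint8)
        a,_,_,bb=cv2.floodFill(g.copy(),m,s,0,25,25,cv2.FLOODFILL_FIXED_RANGE|(255<<8))
        M=cv2.moments(m[1:-1,1:-1],True);uv=(M['m10']/M['m00'],M['m01']/M['m00'])
        print(n,a,bb,np.round(uv,1),pos(n,uv,.1585).round(4))
```

```text
top 507 (209, 199, 26, 26) [221.6 211.4] [0.546  0.1407 0.1585]
top 508 (244, 203, 25, 26) [255.9 215.5] [0.5348 0.0614 0.1585]
top 503 (279, 208, 25, 25) [290.7 219.9] [ 0.5231 -0.0186  0.1585]
side 203 (229, 164, 23, 12) [240.4 169.4] [0.5465 0.1436 0.1585]
side 245 (233, 180, 24, 13) [244.4 186.5] [0.5351 0.0637 0.1585]
side 308 (236, 199, 26, 15) [248.6 205.9] [ 0.523  -0.016   0.1585]
```

```bash
python3 -c "
from h import *
print(delta([.546,.142,.2]).round(3))"
```

```text
[ 0.036 -0.607  0.961]
```

```bash
python3 -m creep '[{"slide":[0,-0.61,0.96],"twist":[0,0,0]},{"slide":[0,-0.61,0.96],"twist":[0,0,0]},{"slide":[0,-0.61,0.96],"twist":[0,0,0]},{"slide":[0,-0.61,0.96],"twist":[0,0,0]},{"slide":[0,-0.61,0.96],"twist":[0,0,0]}]' 1 20
python3 -c "
from h import *
print(delta([.546,.142,.2]).round(3))"
```

```text
time: 0.52
tool_pos: [0.3117, 0.4133, 0.2179]
orientation: [0.231, 1.559, -0.235]
contact_force: [0.9, 0.3, 0.1]
grip_width: 0.0644
[ 0.036 -0.382  0.607]
```

```bash
python3 -m creep '[{"slide":[0.02,-0.38,0.61],"twist":[0,0,0]},{"slide":[0.02,-0.38,0.61],"twist":[0,0,0]},{"slide":[0.02,-0.38,0.61],"twist":[0,0,0]},{"slide":[0.02,-0.38,0.61],"twist":[0,0,0]},{"slide":[0.02,-0.38,0.61],"twist":[0,0,0]}]'
python3 -c "
from h import *
print(delta([.546,.142,.2]).round(3))"
```

```text
time: 0.93
tool_pos: [0.4484, 0.2558, 0.2123]
orientation: [0.231, 1.559, -0.235]
contact_force: [0.3, 0.9, 0.1]
grip_width: 0.0308
[ 0.025 -0.161  0.253]
```

```bash
python3 -m creep '[{"slide":[0.02,-0.16,0.25],"twist":[0,0,0]},{"slide":[0.02,-0.16,0.25],"twist":[0,0,0]},{"slide":[0.02,-0.16,0.25],"twist":[0,0,0]},{"slide":[0.02,-0.16,0.25],"twist":[0,0,0]},{"slide":[0.02,-0.16,0.25],"twist":[0,0,0]}]'
python3 -c "
from h import *
print(delta([.546,.142,.175]).round(3))"
```

```text
time: 1.35
tool_pos: [0.5465, 0.1383, 0.2012]
orientation: [0.234, 1.559, -0.24]
contact_force: [-0.3, 1.0, 0.6]
grip_width: 0.0011
[ 0.052  0.007 -0.003]
```

```bash
python3 -m creep '[{"slide":[0.02,0.006,0],"twist":[0,0,0]},{"slide":[0.04,0.006,0],"twist":[0,0,0]},{"slide":[0.06,0.006,0],"twist":[0,0,0]},{"slide":[0.06,0.006,0],"twist":[0,0,0]},{"slide":[0.06,0.006,0],"twist":[0,0,0]}]'
python3 - <<'E'
from h import *
for n in ("side","wrist"):
    cv2.imwrite(f"pics/{n}1.png",arm.read_camera(n)[:,:,::-1])
E
```

```text
time: 1.77
tool_pos: [0.5458, 0.1419, 0.1696]
orientation: [0.232, 1.562, -0.24]
contact_force: [0.2, -0.4, -0.4]
grip_width: 0.0009
```

View pics/side1.png

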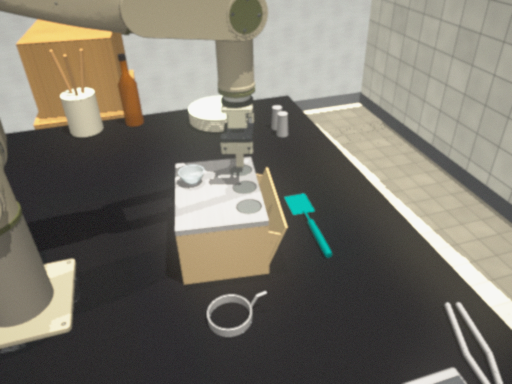

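View pics/wrist1.png

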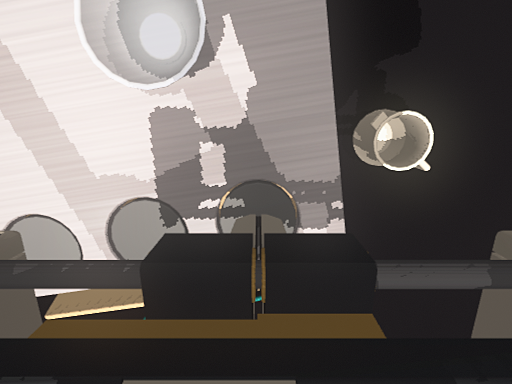

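The side view shows the closed tips above the left pad, at about (239,180). In the wrist view that pad is centred at (258,212), right under the tips, and the bowl at (140,40) is well clear. Next I'll lower slowly and feel.

```bash
python3 -m creep '[{"slide":[0.006,0,0],"twist":[0,0,0]},{"slide":[0.012,0,0],"twist":[0,0,0]},{"slide":[0.018,0,0],"twist":[0,0,0]},{"slide":[0.022,0,0],"twist":[0,0,0]},{"slide":[0.022,0,0],"twist":[0,0,0]}]'
python3 -m creep '[{"slide":[0.002,0,0],"twist":[0,0,0]},{"slide":[0.003,0,0],"twist":[0,0,0]},{"slide":[0.004,0,0],"twist":[0,0,0]},{"slide":[0.005,0,0],"twist":[0,0,0]},{"slide":[0.005,0,0],"twist":[0,0,0]}]'
```

```text
time: 2.28
tool_pos: [0.5466, 0.1417, 0.1596]
orientation: [0.232, 1.56, -0.239]
contact_force: [-0.6, 0.6, 0.6]
grip_width: 0.0007
time: 2.7
tool_pos: [0.5468, 0.1416, 0.1574]
orientation: [0.233, 1.56, -0.239]
contact_force: [-1.2, 0.1, 3.0]
grip_width: 0.0004
```

```bash
python3 -m creep '[{"slide":[0.002,0,0],"twist":[0,0,0]},{"slide":[0.003,0,0],"twist":[0,0,0]},{"slide":[0.004,0,0],"twist":[0,0,0]},{"slide":[0.005,0,0],"twist":[0,0,0]},{"slide":[0.005,0,0],"twist":[0,0,0]}]'
```

```text
time: 3.12
tool_pos: [0.5467, 0.1417, 0.1547]
orientation: [0.232, 1.56, -0.239]
contact_force: [-0.7, -0.0, 2.5]
grip_width: 0.0002
```

The left pad gave 3–4 mm at only about 2.5 N, so it is the button. I'll press it fully and hold.

```bash
python3 -m creep '[{"slide":[0.004,0,0],"twist":[0,0,0]},{"slide":[0.008,0,0],"twist":[0,0,0]},{"slide":[0.011,0,0],"twist":[0,0,0]},{"slide":[0.013,0,0],"twist":[0,0,0]},{"slide":[0.014,0,0],"twist":[0,0,0]}]'
```

```text
time: 3.53
tool_pos: [0.547, 0.1417, 0.1487]
orientation: [0.233, 1.559, -0.239]
contact_force: [-4.5, -0.2, 13.8]
grip_width: 0.0005
```

Full depth reached: z is 0.1487 and the force has risen to 13.8 N, so it is on the end stop. I'll hold it there for about 1.2 s.

```bash
python3 -m creep '[{"slide":[0.001,0,0],"twist":[0,0,0]},{"slide":[0.001,0,0],"twist":[0,0,0]},{"slide":[0.001,0,0],"twist":[0,0,0]},{"slide":[0.001,0,0],"twist":[0,0,0]},{"slide":[0.001,0,0],"twist":[0,0,0]}]'
python3 -m creep '[{"slide":[0.001,0,0],"twist":[0,0,0]},{"slide":[0.001,0,0],"twist":[0,0,0]},{"slide":[0.001,0,0],"twist":[0,0,0]},{"slide":[0.001,0,0],"twist":[0,0,0]},{"slide":[0.001,0,0],"twist":[0,0,0]}]'
python3 -m creep '[{"slide":[0.001,0,0],"twist":[0,0,0]},{"slide":[0.001,0,0],"twist":[0,0,0]},{"slide":[0.001,0,0],"twist":[0,0,0]},{"slide":[0.001,0,0],"twist":[0,0,0]},{"slide":[0.001,0,0],"twist":[0,0,0]}]'
python3 - <<'E'
from h import *
for n in ("side",):
    cv2.imwrite(f"pics/{n}2.png",arm.read_camera(n)[:,:,::-1])
E
```

```text
time: 3.95
tool_pos: [0.5469, 0.1416, 0.1488]
orientation: [0.233, 1.559, -0.239]
contact_force: [-3.6, -0.9, 8.4]
grip_width: 0.0008
time: 4.37
tool_pos: [0.5469, 0.1417, 0.1488]
orientation: [0.233, 1.559, -0.239]
contact_force: [-2.8, -0.9, 7.9]
grip_width: 0.0003
time: 4.78
tool_pos: [0.5469, 0.1417, 0.1487]
orientation: [0.233, 1.559, -0.239]
contact_force: [-3.2, -0.2, 7.9]
grip_width: 0.0007
```

View pics/side2.png

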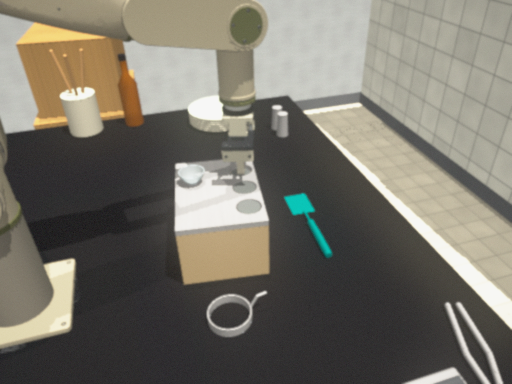

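The side view shows the bin shut: the tilted panel that ran from (265,170) to (285,228) is gone and the housing face is flat. The other objects are in place. Next I'll draw straight up.

```bash
python3 -m creep '[{"slide":[-0.02,0,0],"twist":[0,0,0]},{"slide":[-0.05,0,0],"twist":[0,0,0]},{"slide":[-0.1,0,0],"twist":[0,0,0]},{"slide":[-0.15,0,0],"twist":[0,0,0]},{"slide":[-0.2,0,0],"twist":[0,0,0]}]'
python3 -m creep '[{"slide":[-0.05,0.1,-0.15],"twist":[0,0,0]},{"slide":[-0.05,0.2,-0.3],"twist":[0,0,0]},{"slide":[-0.05,0.3,-0.45],"twist":[0,0,0]},{"slide":[-0.05,0.3,-0.45],"twist":[0,0,0]},{"slide":[-0.05,0.3,-0.45],"twist":[0,0,0]}]'
python3 -m creep '[{"slide":[0,0.15,-0.2],"twist":[0,0,0]},{"slide":[0,0.15,-0.2],"twist":[0,0,0]},{"slide":[0,0.15,-0.2],"twist":[0,0,0]},{"slide":[0,0.15,-0.2],"twist":[0,0,0]},{"slide":[0,0.15,-0.2],"twist":[0,0,0]}]'
python3 - <<'E'
from h import *
for n in ("side","top"):
    cv2.imwrite(f"pics/{n}3.png",arm.read_camera(n)[:,:,::-1])
E
```

```text
time: 5.25
tool_pos: [0.5466, 0.142, 0.2495]
orientation: [0.232, 1.56, -0.239]
contact_force: [0.7, 0.3, 1.1]
grip_width: 0.0007
time: 5.67
tool_pos: [0.4153, 0.303, 0.2711]
orientation: [0.233, 1.56, -0.24]
contact_force: [0.7, 0.3, 0.7]
grip_width: 0.0007
time: 6.08
tool_pos: [0.3404, 0.4058, 0.2708]
orientation: [0.229, 1.56, -0.237]
contact_force: [1.0, -0.7, 0.8]
grip_width: 0.0002
```

View pics/side3.png

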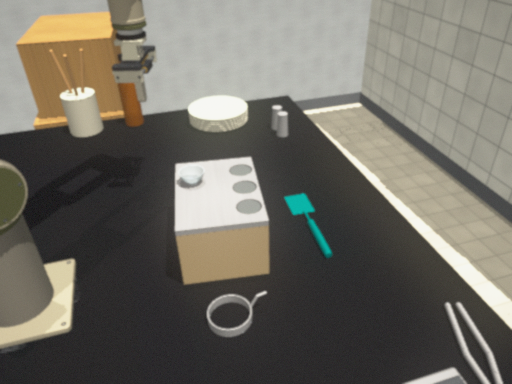

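View pics/top3.png

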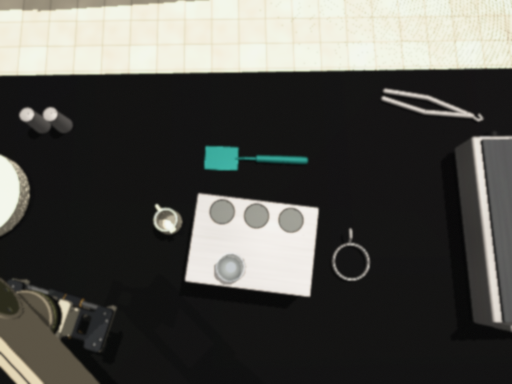

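Both views show the bin shut, with no flap at (208–314,180–192) in the top view. The left pad looks flush like the others, the four objects are at their starting pixels, and the arm is clear.

```bash
python3 -c "
from cell import arm
s=arm.sense();print(s['time'],abs(s['qd']).max() if hasattr(s['qd'],'max') else s['qd'],s['contact_force'])
print(arm.sign_off())"
```

```text
6.1833 0.03311927534393849 [ 0.67220983 -0.80996339  0.32156701]
the job is handed in; nothing more can be done
None
```

The bin is shut and the job was handed in at 6.2 s. The catch's button was the left pad.

- **Finding the button:** I located the pads in the top and side images, which agreed to about 3 mm. I felt the left pad first. It gave 3–4 mm at about 2.5 N, so I did not need to touch the other two.
- **Pressing it:** I pressed the left pad about 10 mm down to its stop, with a force peak of 13.8 N and about 8 N while holding. I held it there for over 1 s and the side view showed the bin shut. I then lifted straight up and drew clear.
- **Last checks:** The final side and top views show the bin shut. The bowl, creamer, egg ring and turner are where they started, to the eye. The contact force was about 1 N (sensor noise) and the arm was touching nothing.
- **Limits of the checks:** No check failed. That the button is back up was judged only from the images, where its pad looks like the others; I had no joint reading for it or for the bin.

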